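# Load culture dishes into the slots of a dish rack

## Task

Two closed culture dishes lie among the jars on the bench: slide the deep one into the tall middle slot of the dish rack and the shallow one into the low top slot, each fully home against the two rear posts and left resting level on its shelf. Keep the dishes level all the way, leave the dish that is already in the bottom slot where it is, and do not knock over or push away the jars, bottle and beaker.

Things in the scene. Friction and masses are not known exactly. Their poses are not given: they have to be found in the camera images.
- deep_dish_center (a point): centre (half-way up) of the deep culture dish: a closed white plastic disc with a small grey round label on its lid, 60 mm diameter, 15 mm thick, 25 to 49 g, lying flat on the bench (underside at height 0); own z up. It does not fit the low slots.
- shallow_dish_center (a point): centre (half-way up) of the shallow culture dish: a closed white plastic disc with a small grey round label on its lid, 60 mm diameter, 9 mm thick, 15 to 31 g, lying flat on the bench (underside at height 0); own z up
- rack: fixed rack; its place, yaw and height vary. Origin: underside of its lowest shelf, under the dishes' home points. x points into the slots (dishes slide in along +x), y across, z up. Four level aluminium shelves 3 mm thick, undersides at z = 0, 17, 40, 57 mm; the slots between are 14, 20, 14 mm clear, open at the front and sides. Rack top z = 60 mm
- middle_slot (a point): centre of the deep dish when home in the tall middle slot; axes as the rack. Floor 7.5 mm below, ceiling 12.5 mm above, rack top 32.5 mm above. Each shelf is a tongue 44 mm wide (y +-22) from x = -26 to 20 mm, so fingers holding a dish across y pass beside the tongues; from x = 20 to 44 mm it is 67 mm wide
- top_slot (a point): centre of the shallow dish when home in the low top slot, 20 mm above middle_slot; same axes and shelf outline. Floor 4.5 mm below, ceiling 9.5 mm above, rack top 12.5 mm above. A dish in a slot sticks out 8 mm past the tongues on both sides, and so is in the way of fingers working in a slot below it
- bottom_slot (a point): centre of the third dish in the bottom slot, 20 mm below middle_slot. Through all slots run two upright posts, 10 mm diameter, at x = 28.7, y = +-20 mm from these slot points: they stop and centre a dish, which is home when it touches both. Side cheeks stand at x = 24 to 44, y = +-30.5 to 33.5 mm
- loaded_dish_center (a point): centre of a third dish, like the shallow one, already home in the bottom slot of the rack; it stays there
- stand: fixed stand of the rack: origin on the bench directly below the home points of the slots; a flat foot 110 x 110 mm, 12 mm high, centred 12 mm along its x (same yaw as the rack), and a post up to the rack
- jar0_center (a point): centre of an amber glass jar, 34 mm diameter, 40 mm high, standing loose beside the deep dish
- jar1_center (a point): centre of a second such jar, on the other side of the deep dish
- jar2_center (a point): centre of a third such jar, standing loose beside the shallow dish
- reagent_center (a point): centre of a loose glass bottle, 64 mm diameter, 150 mm high, behind the rack on the left
- beaker_center (a point): centre of a loose glass beaker, 70 mm diameter, 90 mm high, behind the rack on the right
- tip_box: fixed pipette-tip box on the bench in front of the rack, 80 x 115 mm, 42 mm high; origin at the centre of its underside
There are look-alikes about, which are no part of the job. Leave any red look-alike of the part that bears deep_dish_center alone.

How it is judged:
At the end, for the whole second after the job is handed in: The deep dish's centre is within 5 mm along, 6 mm across and 3 mm in height of its home in the middle slot, the shallow dish's likewise in the top slot, both level within 0.08 rad and at rest; the dish in the bottom slot has moved less than 6 mm; all jars, the bottle and the beaker stand upright (x of deep_dish_center in the frame of middle_slot between -0.005 and 0.005 m and y of deep_dish_center in the frame of middle_slot between -0.006 and 0.006 m and z of deep_dish_center in the frame of middle_slot between -0.003 and 0.003 m and angle between each of deep_dish_center, shallow_dish_center's own z axis and vertical below 0.08 rad and x of shallow_dish_center in the frame of top_slot between -0.005 and 0.005 m and y of shallow_dish_center in the frame of top_slot between -0.006 and 0.006 m and z of shallow_dish_center in the frame of top_slot between -0.003 and 0.003 m and linear speed of each of deep_dish, shallow_dish below 0.02 m/s and distance of loaded_dish_center from where it was at the start of the episode below 0.006 m and angle between each of jar0_center, jar1_center, jar2_center, reagent_center, beaker_center's own z axis and vertical below 0.2 rad); the robot touches nothing.
It fails at once if a dish was tilted more than 0.4 rad (angle between any of deep_dish_center, shallow_dish_center, loaded_dish_center's own z axis and vertical above 0.4 rad).
It fails at once if the dish in the bottom slot was pushed out of place by more than 10 mm (distance of loaded_dish_center from where it was at the start of the episode above 0.01 m).
It fails at once if a jar, the bottle or the beaker was moved more than 30 mm or tipped over (distance of any of jar0_center, jar1_center, jar2_center, reagent_center, beaker_center from where it was at the start of the episode above 0.03 m or angle between any of jar0_center, jar1_center, jar2_center, reagent_center, beaker_center's own z axis and vertical above 0.5 rad).
It also fails if it takes over 58 s, if anything falls off the work surface, if the arm or the gripper's body presses on something with over 40 N, if the wrist force passes 120 N, or if a joint passes its speed limit or range.

## Robot

A 6-joint arm with a two-finger parallel gripper is mounted at the origin on the work surface. World frame = base frame: x ahead of the robot, y to its left, z up, the work surface at z = 0. Lengths are in m, angles in rad, forces in N, time in s.
With the tool pointing down it reaches from about 0.425 to 0.95 m from the base axis. Payload 3.5 kg.
Tool frame: the origin (TCP) lies between the finger pads; the fingertips stand 25 mm ahead of it and the grasp point (between the pads) lies 6 mm ahead of it (ctrl.finger_overhang is the distance from the TCP to the fingertips, in m); x points along the fingers, y is the direction in which the jaws open and shut, and the axes are right-handed (so a half turn about x gives the same grasp; the last joint's range is limited). The gripper opens to 85 mm and grips with 20 to 120 N. Pads are 22 mm wide; open, the fingers measure 114 mm over their backs; the gripper's body (76 mm by 85 mm) begins 54 mm behind the grasp point. The pads swing forward as they close: fully open they stand 13 mm farther back than shut.
Start: joints at [1.061, 0.286, 1.577, -0, 1.279, -0.15], TCP at [0.238, 0.632, 0.256] pointing down, gripper open.
Joint ranges: [-2.77, 2.77], [-0.9, 2.22], [0.21, 2.48], [-1.53, 4.67], [0.24, 2.81], [-2.84, 2.84]. Speed limits (rad/s): [2.79, 2.79, 3.14, 3.14, 3.14, 3.14].

## Interface

Orientations are given as a unit quaternion [x, y, z, w].
In Python, from plant import ctrl gives the robot as it stands.
- The arm moves only by the tool play_rows, never from a script. Its argument "targets" is a list of rows, each an object with "delta_pos": the shift along the world's x, y, z normalised to -1 to 1, where 1 is 1000 mm, a list of three; "delta_rot": the turn, a rotation vector about the world's x, y, z normalised to -1 to 1, where 1 is pi rad, a list of three; "claw": the finger opening in mm, from 0 to 85.4. In form: [{"delta_pos": [tx, ty, tz], "delta_rot": [wx, wy, wz], "claw": claw}, ...]. A call has 1 to 20 rows; each row is the pose to reach, as a shift and turn from the pose measured when the call began, turning the shorter way round; what a row does not reach only later rows make up. A row lasts 1/12 s, in which the tool goes at most 41.7 mm and 7.16 degrees, less where a joint would pass 70% of its speed; a pose out of reach is approached as far as the arm can. A call with a number of a shift or a turn outside -1 to 1 is refused whole. A call with a gripper value outside its range is refused whole. The fingers move at their own pace and stop on an object; "newtons" is the grip in N (left out, the last holds). Time passes only in rows, so rows that repeat a pose let the fingers close. It gives the time, the measured TCP pose, the force and the opening at its end, in the units of the state.
- ctrl.get_state(): the state, without advancing time (a new reading comes with each control period).
- ctrl.read_camera(name): name is "scene" or "top"; returns the picture (400x640x3 uint8, blue, green, red); there is no depth.
- ctrl.calibration(name): a dict with "fx", "fy", "cx", "cy" (pixels), "camera_from_world" (4x4, takes a point from world to camera coordinates). Camera axes: x right, y down, z forward; pixel columns grow to the right and rows downward; lengths in m; the calibration is good to about 2 mm. A picture is of the moment at which its call begins. calibration takes no time and is no camera call.
- ctrl.sign_off(): hands the job in, once; it reports no verdict.
The state is a dict: "time": time; "qpos": joint angles; "dq": joint speeds; "joint_efforts": joint torques, N m; "eef_pos": TCP position; "tcp_rot": TCP orientation; "contact_force": force on the tool from outside, world axes, zero at the start; "wrist_torque": the same for the moment, N m; "opening": opening from 0.0 (shut) to 1.0 (fully open).
Only numpy, scipy, OpenCV 4.12 (cv2) and the standard library are available. Lean on these libraries where they do the work, as an engineer would, in place of code of your own. Each camera call takes 0.05 s, during which the arm holds its last target. There are 200 camera calls.

## Working session

There is one attempt and no reset: what is moved stays moved. The work goes in short steps, Python scripts to look and compute and a tool call to move; the robot and the scene stay as the last step left them, time stands still between calls to the robot, and variables do not carry over. Pictures are saved under pics/ and viewed, about 8 in all and at most 12, crops included, and the job is handed in when it is done.

Besides the shell and the picture viewer there is one more tool, called by a JSON object that holds its "op" and its "data". play_rows: Moves the arm, as the interface text tells. Its arguments: {"type":"object","properties":{"targets":{"type":"array"},"newtons":{"type":"number"}},"required":["targets"]}

```bash
mkdir -p pics; ls; python3 - <<'E'
from plant import ctrl
import cv2, numpy as np
s=ctrl.get_state(); print(s)
for n in ("scene","top"):
    im=ctrl.read_camera(n); np.save(f"pics/{n}0.npy",im); cv2.imwrite(f"pics/{n}0.png",im)
    c=ctrl.calibration(n); print(n,{k:np.round(v,4).tolist() for k,v in c.items()})
E
```

```text
pics
{'time': 0.0, 'qpos': array([ 1.06101973e+00,  2.87213500e-01,  1.57818685e+00,  2.34035707e-06,
        1.27859168e+00, -1.50002224e-01]), 'dq': array([-4.13827439e-05,  2.72695739e-04,  2.13736900e-04, -1.18205842e-03,
        2.02191766e-03, -1.07952480e-03]), 'joint_efforts': array([-4.45553105e-04, -4.06003439e+01, -2.92617470e+01, -2.36798314e-04,
        6.00311992e-03,  7.81475194e-06]), 'eef_pos': array([0.23731958, 0.63126421, 0.25490988]), 'tcp_rot': array([ 0.12571238,  0.69597183, -0.12731699,  0.69542073]), 'contact_force': array([-0.00419642,  0.7650076 , -0.89530543]), 'wrist_torque': array([ 0.01699119, -0.06704204,  0.03470018]), 'opening': 0.9999824536804415}
scene {'fx': 479.6214, 'fy': 479.6214, 'cx': 319.3186, 'cy': 200.189, 'camera_from_world': [[-0.8437, 0.5369, 0.0013, 0.5054], [0.3046, 0.4806, -0.8223, -0.0776], [-0.4421, -0.6934, -0.569, 1.489], [0.0, 0.0, 0.0, 1.0]]}
top {'fx': 463.7329, 'fy': 463.7329, 'cx': 320.1226, 'cy': 194.3004, 'camera_from_world': [[-0.0204, -0.9997, -0.0123, 0.0252], [-0.9891, 0.022, -0.1459, 0.5805], [0.1461, 0.0092, -0.9892, 1.2177], [0.0, 0.0, 0.0, 1.0]]}
```

```bash
python3 - <<'E'
import cv2
for n in("scene","top"): cv2.imwrite(f"pics/{n}0b.png",cv2.resize(cv2.imread(f"pics/{n}0.png"),(800,500),interpolation=cv2.INTER_CUBIC))
E
```

```text
(no output)
```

View pics/scene0b.png

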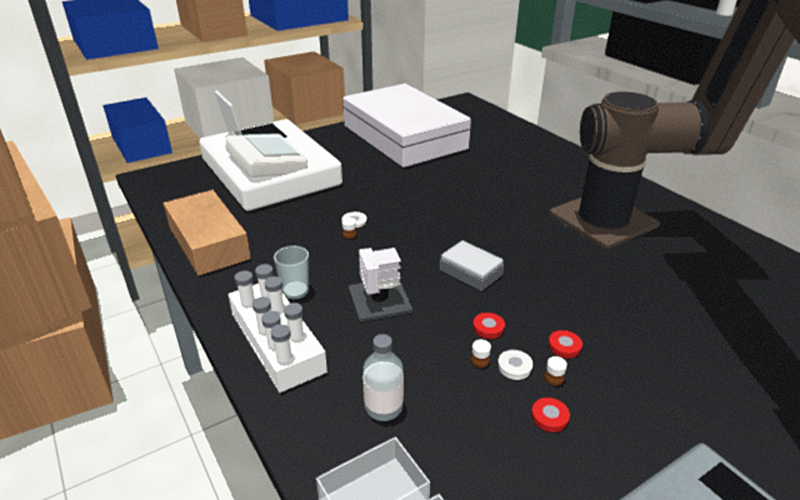

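View pics/top0b.png

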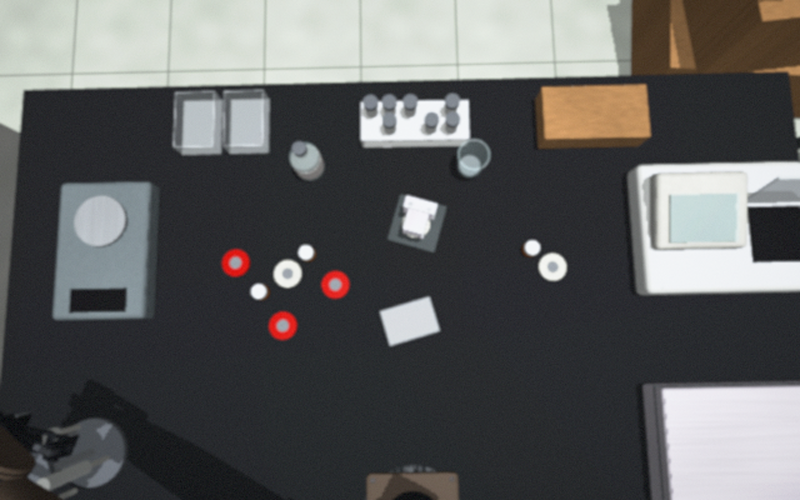

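The scene view shows the rack at about (380,270) on its dark foot. The deep dish is at (515,364) between two jars, with three red decoys around it, and the shallow dish is at (354,219) beside its jar. In the top view the deep dish is at (287,273), the shallow one at (552,266), the rack at (417,222) and the tip box at (410,320). Next I'll measure the blobs and crop the rack in both views.

```bash
cat > h.py <<'E'
import numpy as np, cv2
from plant import ctrl
def cal(n):
    c=ctrl.calibration(n); T=np.array(c["camera_from_world"]); K=np.array([[c["fx"],0,c["cx"]],[0,c["fy"],c["cy"]],[0,0,1]]); return K,T
def ray(n,uv):
    K,T=cal(n); R,t=T[:3,:3],T[:3,3]; d=R.T@np.linalg.inv(K)@np.array([*uv,1.]); return -R.T@t,d/np.linalg.norm(d)
def onz(n,uv,z):
    o,d=ray(n,uv); return o+d*(z-o[2])/d[2]
def proj(n,p):
    K,T=cal(n); q=K@(T[:3,:3]@np.asarray(p)+T[:3,3]); return q[:2]/q[2]
def tri(a,b):
    (o1,d1),(o2,d2)=ray("scene",a),ray("top",b)
    s=np.linalg.lstsq(np.c_[d1,-d2],o2-o1,rcond=None)[0]; p,q=o1+s[0]*d1,o2+s[1]*d2
    return (p+q)/2,np.linalg.norm(p-q)
def blobs(im,sat=60,val=150,amin=30,amax=900):
    h=cv2.cvtColor(im,cv2.COLOR_BGR2HSV); m=((h[...,1]<sat)&(h[...,2]>val)).astype(np.uint8)
    n,l,s,c=cv2.connectedComponentsWithStats(m)
    return [(c[i],s[i]) for i in range(1,n) if amin<s[i,4]<amax]
E
python3 - <<'E'
from h import *
t=np.load("pics/top0.npy"); s=np.load("pics/scene0.npy")
print(ctrl.finger_overhang)
for n,im in(("top",t),("scene",s)):
    for c,st in blobs(im):
        if n=="top" and not(150<c[1]<280 and 150<c[0]<470): continue
        if n=="scene" and not(160<c[1]<360 and 240<c[0]<480): continue
        print(n,c.round(1),st,onz(n,c,.012).round(4))
a=cv2.resize(t[145:210,300:370],None,fx=8,fy=8,interpolation=cv2.INTER_CUBIC)  # 560x520
cv2.imwrite("pics/rt.png",a)
b=cv2.resize(s[190:260,270:340],None,fx=8,fy=8,interpolation=cv2.INTER_CUBIC)
cv2.imwrite("pics/rs.png",b)
E
```

```text
0.025
top [334.2 172.4] [322 156  29  35 707] [ 0.6467 -0.0275  0.012 ]
top [425.5 197.5] [420 192  12  12 121] [ 0.5699 -0.2791  0.012 ]
top [244.3 201.4] [238 196  13  12 122] [0.5702 0.2245 0.012 ]
top [441.7 213.1] [431 202  22  23 386] [ 0.5257 -0.3212  0.012 ]
top [188.  209.7] [184 206   8   8  50] [0.5503 0.3814 0.012 ]
top [229.6 218.5] [219 208  22  22 389] [0.5232 0.2652 0.012 ]
top [267.7 227.3] [264 224   8   8  52] [0.4967 0.1596 0.012 ]
top [206.4 232.6] [201 227  12  12 122] [0.4857 0.329  0.012 ]
top [225.6 260. ] [222 256   8   9  55] [0.4096 0.2752 0.012 ]
scene [282.4 176. ] [273 169  20  15 224] [ 0.5349 -0.3105  0.012 ]
scene [377.3 206.6] [353 193  49  29 751] [ 0.3903 -0.0284  0.012 ]
scene [390.9 257.8] [386 255  11   7  54] [0.4947 0.1569 0.012 ]
scene [307.6 272.8] [303 268   9   9  32] [0.691 0.094 0.012]
scene [452.2 272.5] [447 269  11   8  62] [0.4073 0.2732 0.012 ]
scene [384.8 278.6] [378 271  15  16 187] [0.5521 0.2049 0.012 ]
scene [411.9 291.1] [399 280  27  24 516] [0.5263 0.2682 0.012 ]
scene [445.  292.5] [438 285  16  16 203] [0.4672 0.3104 0.012 ]
scene [440.4 328.9] [435 325  12   9  90] [0.5485 0.3797 0.012 ]
```

View pics/rt.png

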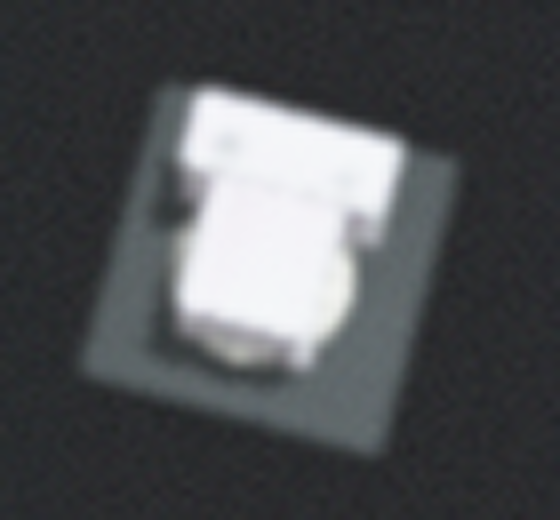

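View pics/rs.png

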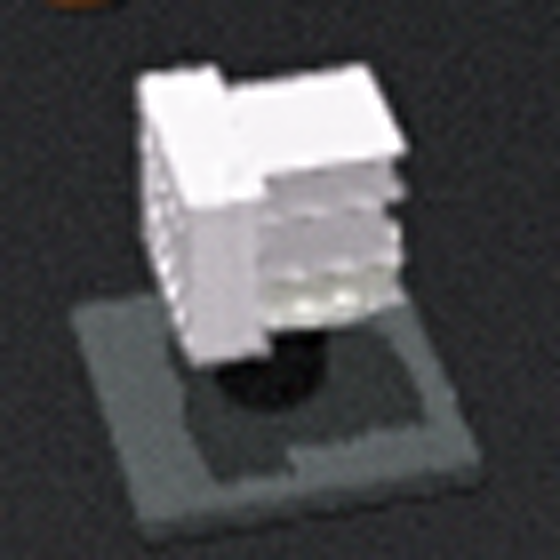

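Both crops are clear. In the top view the foot corners are near crop (165,80), (460,158), (380,458) and (82,372), and the T-shaped top shelf has its back corners near (197,86) and (405,138). In the scene view the top shelf's corners are at (140,72), (192,208), (405,148) and (365,65). Next I'll fit x, y, yaw and height from these corners.

```bash
python3 - <<'E'
from h import *
from scipy.optimize import least_squares
# name,(u,v) crop, rack-frame pt (x,y mm, z: 'f'=foot top .012 else rel. rack underside)
o={'top':(300,145),'scene':(270,190)}
P=[('top',(163,80),(67,55,'f')),('top',(462,156),(67,-55,'f')),('top',(381,460),(-43,-55,'f')),('top',(80,373),(-43,55,'f')),
('scene',(75,312),(67,-55,'f')),('scene',(145,522),(67,55,'f')),('scene',(480,462),(-43,55,'f')),
('top',(197,84),(44,33.5,60)),('top',(407,138),(44,-33.5,60)),
('scene',(140,72),(44,-33.5,60)),('scene',(192,208),(44,33.5,60)),('scene',(404,149),(-26,22,60)),('scene',(366,63),(-26,-22,60)),('scene',(192,365),(44,33.5,0)),
('top',(177,315),(-26,22,60)),('top',(307,345),(-26,-22,60))]
def w(q,pt):
    x,y,ya,h=q; c,s=np.cos(ya),np.sin(ya); X,Y=pt[0]/1e3,pt[1]/1e3
    return [x+c*X-s*Y,y+s*X+c*Y,.012 if pt[2]=='f' else h+pt[2]/1e3]
def f(q,idx=range(len(P))):
    return np.concatenate([proj(P[i][0],w(q,P[i][2]))-(np.array(P[i][1])+.5)/8+.5-np.array(o[P[i][0]]) for i in idx])
r=least_squares(f,[.63,-.02,-.25,.06],loss='soft_l1'); print(r.x.round(4),np.degrees(r.x[2]).round(2))
for p,e in zip(P,f(r.x).reshape(-1,2)): print(p,e.round(2))
for n in ('top','scene'):
    rr=least_squares(f,r.x,kwargs=dict(idx=[i for i,p in enumerate(P) if p[0]==n]),loss='soft_l1'); print(n,rr.x.round(4))
# dishes & jars
for nm,z,t,s in [('deep',.015,(229.6,218.5),(411.9,291.1)),('shal',.009,(441.7,213.1),None),('jarA',.04,(244.3,201.4),(384.8,278.6)),('jarB',.04,(206.4,232.6),(445,292.5)),('jar2',.04,(425.5,197.5),None)]:
    print(nm,onz('top',t,z).round(4), onz('scene',s,z).round(4) if s else '')
for t in [(188,209.7),(267.7,227.3),(225.6,260)]: print('red',onz('top',t,.012).round(3))
c=cv2.cvtColor(np.load("pics/top0.npy"),cv2.COLOR_BGR2HSV)
# tip box
m=((c[...,1]<60)&(c[...,2]>110)).astype(np.uint8); n,l,st,ce=cv2.connectedComponentsWithStats(m)
for i in range(1,n):
    if 300<ce[i][0]<355 and 230<ce[i][1]<285 and st[i,4]>200:
        b=cv2.minAreaRect(np.argwhere(l==i)[:,::-1].astype(np.float32)); print('tip',[onz('top',k,.042).round(3) for k in cv2.boxPoints(b)])
E
```

```text
[ 0.6197 -0.0209 -0.2909  0.0508] -16.67
('top', (163, 80), (67, 55, 'f')) [-0.44 -0.33]
('top', (462, 156), (67, -55, 'f')) [-0.09  0.28]
('top', (381, 460), (-43, -55, 'f')) [-0.11 -0.28]
('top', (80, 373), (-43, 55, 'f')) [-0.61  0.21]
('scene', (75, 312), (67, -55, 'f')) [-1.07 -1.  ]
('scene', (145, 522), (67, 55, 'f')) [-0.58 -0.38]
('scene', (480, 462), (-43, 55, 'f')) [ 0.91 -0.84]
('top', (197, 84), (44, 33.5, 60)) [0.39 0.85]
('top', (407, 138), (44, -33.5, 60)) [-0.96  0.77]
('scene', (140, 72), (44, -33.5, 60)) [-0.19  0.98]
('scene', (192, 208), (44, 33.5, 60)) [-0.46 -0.47]
('scene', (404, 149), (-26, 22, 60)) [ 0.27 -0.51]
('scene', (366, 63), (-26, -22, 60)) [0.16 0.31]
('scene', (192, 365), (44, 33.5, 0)) [ 0.27 -0.21]
('top', (177, 315), (-26, 22, 60)) [-0.03 -1.29]
('top', (307, 345), (-26, -22, 60)) [ 0.2  -0.58]
top [ 0.6193 -0.0214 -0.2893  0.0557]
scene [ 0.6209 -0.0183 -0.2985  0.0527]
deep [0.523  0.2646 0.015 ] [0.5285 0.2701 0.015 ]
shal [ 0.5259 -0.322   0.009 ] 
jarA [0.5664 0.2197 0.04  ] [0.5723 0.2265 0.04  ]
jarB [0.4837 0.3219 0.04  ] [0.4906 0.3282 0.04  ]
jar2 [ 0.5662 -0.2729  0.04  ] 
red [0.55  0.381 0.012]
red [0.497 0.16  0.012]
red [0.41  0.275 0.012]
tip [array([0.436, 0.063, 0.042]), array([ 0.467, -0.048,  0.042]), array([ 0.39 , -0.069,  0.042]), array([0.36 , 0.041, 0.042])]
```

```bash
python3 - <<'E'
from h import *
from scipy.spatial.transform import Rotation as R
s=ctrl.get_state(); M=R.from_quat(s['tcp_rot']).as_matrix(); print(M.round(4)); a=np.degrees(np.arctan2(M[1,1],M[0,1])); print('jaw',a, 'q6',s['qpos'][5], s['opening'])
o,_=ray('top',(320,200)); print('topcam',o)
for nm,j in(('deep',40),('rack',73.3),('shal',100)):
    d=(j-a+90)%180-90; print(nm,'turn deg',d)
    # rotvec from current to exact down pose
    x=np.array([0,0,-1.]); y=np.array([np.cos(np.radians(a+d)),np.sin(np.radians(a+d)),0]); z=np.cross(x,y)
    rv=(R.from_matrix(np.c_[x,y,z])*R.from_matrix(M).inv()).as_rotvec(); print(rv/np.pi)
print('d',np.array([.524,.265,.12])-s['eef_pos'])
E
```

```text
[[-1.100e-03  3.521e-01  9.360e-01]
 [-1.900e-03  9.360e-01 -3.521e-01]
 [-1.000e+00 -2.100e-03 -3.000e-04]]
jaw 69.38535683353867 q6 -0.14998549133187658 1.000840582684342
topcam [3.96716647e-01 1.21423601e-03 1.28955235e+00]
deep turn deg -29.385356833538665
[ 0.00049884 -0.00048138 -0.16325181]
rack turn deg 3.9146431664613317
[ 0.00060924 -0.00031485  0.02174812]
shal turn deg 30.614643166461335
[ 6.73327686e-04 -1.67626939e-04  1.70081395e-01]
d [ 0.28665232 -0.36631244 -0.13506067]
```

{"op": "play_rows", "data": {"targets": [{"delta_pos": [0.287, -0.366, -0.135], "delta_rot": [0, 0, -0.163], "claw": 72}, {"delta_pos": [0.287, -0.366, -0.135], "delta_rot": [0, 0, -0.163], "claw": 72}, {"delta_pos": [0.287, -0.366, -0.135], "delta_rot": [0, 0, -0.163], "claw": 72}, {"delta_pos": [0.287, -0.366, -0.135], "delta_rot": [0, 0, -0.163], "claw": 72}, {"delta_pos": [0.287, -0.366, -0.135], "delta_rot": [0, 0, -0.163], "claw": 72}, {"delta_pos": [0.287, -0.366, -0.135], "delta_rot": [0, 0, -0.163], "claw": 72}, {"delta_pos": [0.287, -0.366, -0.135], "delta_rot": [0, 0, -0.163], "claw": 72}, {"delta_pos": [0.287, -0.366, -0.135], "delta_rot": [0, 0, -0.163], "claw": 72}, {"delta_pos": [0.287, -0.366, -0.135], "delta_rot": [0, 0, -0.163], "claw": 72}, {"delta_pos": [0.287, -0.366, -0.135], "delta_rot": [0, 0, -0.163], "claw": 72}, {"delta_pos": [0.287, -0.366, -0.135], "delta_rot": [0, 0, -0.163], "claw": 72}, {"delta_pos": [0.287, -0.366, -0.135], "delta_rot": [0, 0, -0.163], "claw": 72}, {"delta_pos": [0.287, -0.366, -0.135], "delta_rot": [0, 0, -0.163], "claw": 72}, {"delta_pos": [0.287, -0.366, -0.135], "delta_rot": [0, 0, -0.163], "claw": 72}, {"delta_pos": [0.287, -0.366, -0.135], "delta_rot": [0, 0, -0.163], "claw": 72}], "newtons": 25}}

```text
time: 1.35
eef_pos: [0.5239, 0.2655, 0.1198]
tcp_rot: [0.298, 0.642, -0.299, 0.64]
contact_force: [0.0, 0.9, 0.5]
opening: 0.843
```

{"op": "play_rows", "data": {"targets": [{"delta_pos": [0, 0, -0.035], "delta_rot": [0, 0, 0], "claw": 74}, {"delta_pos": [0, 0, -0.07], "delta_rot": [0, 0, 0], "claw": 74}, {"delta_pos": [0, 0, -0.07], "delta_rot": [0, 0, 0], "claw": 74}]}}

```text
time: 1.6
eef_pos: [0.5181, 0.2654, 0.0434]
tcp_rot: [0.294, 0.645, -0.302, 0.637]
contact_force: [-2.5, -1.2, -1.0]
opening: 0.865
```

```bash
python3 - <<'E'
from h import *
s=ctrl.read_camera("scene"); t=ctrl.read_camera("top")
a=cv2.resize(s[215:315,350:480],(520,400),interpolation=cv2.INTER_CUBIC)
b=cv2.resize(t[170:270,190:260],(280,400),interpolation=cv2.INTER_CUBIC)
cv2.imwrite("pics/g1.png",np.hstack([a,b]))
E
```

```text
(no output)
```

View pics/g1.png

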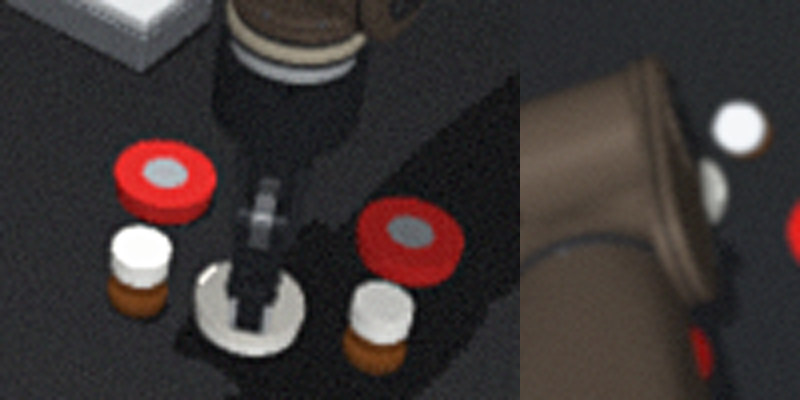

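The fingers are lined up on the white dish: the fingertip is at crop (250,320), over the near rim, with the jars clear on both sides. Continuing the descent.

```bash
python3 - <<'E'
from h import *
s=ctrl.get_state(); print(s['eef_pos'],s['contact_force'],s['opening'],s['time'],np.abs(s['dq']).max())
E
```

```text
[0.52211901 0.26643566 0.04904811] [-0.17505534  0.2164493   1.03188669] 0.8664708095698836 1.7 0.05420848423368078
```

{"op": "play_rows", "data": {"targets": [{"delta_pos": [0.001, -0.001, -0.008], "delta_rot": [0, 0, 0], "claw": 72}, {"delta_pos": [0.001, -0.001, -0.016], "delta_rot": [0, 0, 0], "claw": 70}, {"delta_pos": [0.001, -0.001, -0.022], "delta_rot": [0, 0, 0], "claw": 70}, {"delta_pos": [0.001, -0.001, -0.025], "delta_rot": [0, 0, 0], "claw": 70}, {"delta_pos": [0.001, -0.001, -0.025], "delta_rot": [0, 0, 0], "claw": 70}, {"delta_pos": [0.001, -0.001, -0.025], "delta_rot": [0, 0, 0], "claw": 70}]}}

```text
time: 2.2
eef_pos: [0.5232, 0.2654, 0.0241]
tcp_rot: [0.297, 0.643, -0.3, 0.64]
contact_force: [-0.4, 0.5, -0.1]
opening: 0.817
```

Now close gently, watching the vertical force.

{"op": "play_rows", "data": {"targets": [{"delta_pos": [0, 0, 0], "delta_rot": [0, 0, 0], "claw": 64}, {"delta_pos": [0, 0, 0], "delta_rot": [0, 0, 0], "claw": 60}, {"delta_pos": [0, 0, 0], "delta_rot": [0, 0, 0], "claw": 56}, {"delta_pos": [0, 0, 0], "delta_rot": [0, 0, 0], "claw": 56}, {"delta_pos": [0, 0, 0], "delta_rot": [0, 0, 0], "claw": 56}, {"delta_pos": [0, 0, 0], "delta_rot": [0, 0, 0], "claw": 56}], "newtons": 30}}

```text
time: 2.7
eef_pos: [0.5239, 0.2656, 0.025]
tcp_rot: [0.297, 0.642, -0.299, 0.64]
contact_force: [0.0, 0.6, 4.9]
opening: 0.685
```

{"op": "play_rows", "data": {"targets": [{"delta_pos": [0, 0, 0.002], "delta_rot": [0, 0, 0], "claw": 56}, {"delta_pos": [0, 0, 0.01], "delta_rot": [0, 0, 0], "claw": 56}, {"delta_pos": [0, 0, 0.03], "delta_rot": [0, 0, 0], "claw": 56}, {"delta_pos": [0, 0, 0.05], "delta_rot": [0, 0, 0], "claw": 56}, {"delta_pos": [0, 0, 0.06], "delta_rot": [0, 0, 0], "claw": 56}, {"delta_pos": [0, 0, 0.06], "delta_rot": [0, 0, 0], "claw": 56}, {"delta_pos": [0, 0, 0.06], "delta_rot": [0, 0, 0], "claw": 56}]}}

```text
time: 3.28
eef_pos: [0.524, 0.2656, 0.0853]
tcp_rot: [0.297, 0.642, -0.299, 0.64]
contact_force: [-1.2, 0.2, -0.4]
opening: 0.682
```

```bash
python3 - <<'E'
from h import *
s=ctrl.read_camera("scene")
a=cv2.resize(s[190:310,340:480],(700,600),interpolation=cv2.INTER_CUBIC)
cv2.imwrite("pics/g2.png",a); print(ctrl.get_state()['eef_pos'])
E
```

```text
[0.52330906 0.26538841 0.08427985]
```

View pics/g2.png

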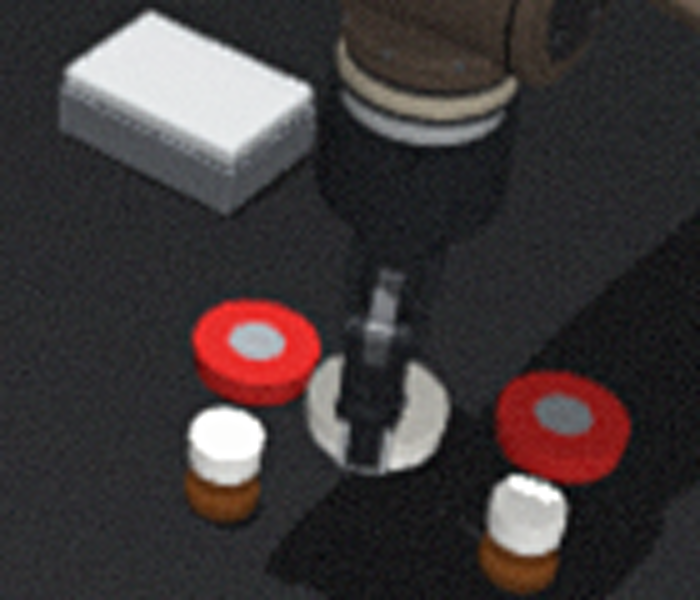

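The dish is held level and centred on the finger (dish spans crop 307–450, finger at 372). Next it goes above the rack home point, with the jaws turned to the rack's y axis.

{"op": "play_rows", "data": {"targets": [{"delta_pos": [0.005, -0.015, 0.03], "delta_rot": [0, 0, 0.02], "claw": 56}, {"delta_pos": [0.015, -0.045, 0.055], "delta_rot": [0, 0, 0.05], "claw": 56}, {"delta_pos": [0.027, -0.08, 0.075], "delta_rot": [0, 0, 0.08], "claw": 56}, {"delta_pos": [0.039, -0.115, 0.08], "delta_rot": [0, 0, 0.11], "claw": 56}, {"delta_pos": [0.051, -0.15, 0.08], "delta_rot": [0, 0, 0.14], "claw": 56}, {"delta_pos": [0.063, -0.185, 0.08], "delta_rot": [0, 0, 0.17], "claw": 56}, {"delta_pos": [0.075, -0.22, 0.08], "delta_rot": [0, 0, 0.185], "claw": 56}, {"delta_pos": [0.087, -0.255, 0.08], "delta_rot": [0, 0, 0.185], "claw": 56}, {"delta_pos": [0.0965, -0.2785, 0.08], "delta_rot": [0, 0, 0.185], "claw": 56}, {"delta_pos": [0.0985, -0.2865, 0.08], "delta_rot": [0, 0, 0.185], "claw": 56}, {"delta_pos": [0.0985, -0.2865, 0.08], "delta_rot": [0, 0, 0.185], "claw": 56}, {"delta_pos": [0.0985, -0.2865, 0.08], "delta_rot": [0, 0, 0.185], "claw": 56}, {"delta_pos": [0.0985, -0.2865, 0.08], "delta_rot": [0, 0, 0.185], "claw": 56}]}}

```text
time: 4.42
eef_pos: [0.6209, -0.0197, 0.1632]
tcp_rot: [0.1, 0.702, -0.103, 0.698]
contact_force: [0.2, 0.7, -1.0]
opening: 0.685
```

```bash
python3 - <<'E'
from h import *
s=ctrl.read_camera("scene"); t=ctrl.read_camera("top")
a=cv2.resize(s[150:270,260:360],(500,600),interpolation=cv2.INTER_CUBIC)
b=cv2.resize(t[140:215,300:350],(300,450),interpolation=cv2.INTER_CUBIC); b=cv2.copyMakeBorder(b,0,150,0,0,cv2.BORDER_CONSTANT)
cv2.imwrite("pics/g3.png",np.hstack([a,b])); st=ctrl.get_state(); print(st['eef_pos'],st['contact_force'])
E
```

```text
[ 0.62120873 -0.01945304  0.16383833] [-0.5425099  -0.02980719 -0.48391612]
```

View pics/g3.png

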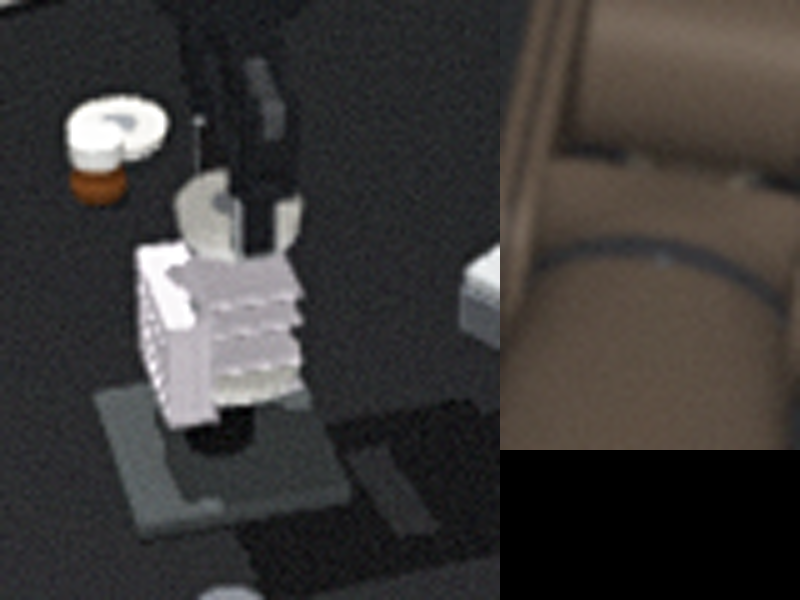

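{"op": "play_rows", "data": {"targets": [{"delta_pos": [0.001, -0.001, -0.01], "delta_rot": [0, 0, 0], "claw": 56}, {"delta_pos": [0.001, -0.001, -0.018], "delta_rot": [0, 0, 0], "claw": 56}, {"delta_pos": [0.001, -0.001, -0.021], "delta_rot": [0, 0, 0], "claw": 56}, {"delta_pos": [0.001, -0.001, -0.021], "delta_rot": [0, 0, 0], "claw": 56}, {"delta_pos": [0.001, -0.001, -0.021], "delta_rot": [0, 0, 0], "claw": 56}]}}

```text
time: 4.93
eef_pos: [0.6218, -0.0202, 0.142]
tcp_rot: [0.099, 0.702, -0.103, 0.698]
contact_force: [0.8, -0.2, 0.8]
opening: 0.683
```

```bash
python3 - <<'E'
from h import *
from scipy.spatial.transform import Rotation as R
s=ctrl.get_state(); M=R.from_quat(s['tcp_rot']).as_matrix(); print(M.round(4),np.degrees(np.arctan2(M[1,1],M[0,1])),s['eef_pos'],s['contact_force'])
E
```

```text
[[-0.0061  0.2829  0.9591]
 [-0.0037  0.9591 -0.283 ]
 [-1.     -0.0053 -0.0048]] 73.56426381729885 [ 0.62179509 -0.02015941  0.1420324 ] [ 0.76301676 -0.19205989  0.76225996]
```

{"op": "play_rows", "data": {"targets": [{"delta_pos": [0, 0, -0.001], "delta_rot": [0, 0, 0], "claw": 56}, {"delta_pos": [0, 0, -0.002], "delta_rot": [0, 0, 0], "claw": 56}, {"delta_pos": [0, 0, -0.002], "delta_rot": [0, 0, 0], "claw": 56}]}}

```text
time: 5.18
eef_pos: [0.6218, -0.0203, 0.1401]
tcp_rot: [0.099, 0.702, -0.103, 0.698]
contact_force: [-0.0, -0.1, 0.3]
opening: 0.686
```

{"op": "play_rows", "data": {"targets": [{"delta_pos": [0, 0, -0.001], "delta_rot": [0, 0, 0], "claw": 56}, {"delta_pos": [0, 0, -0.0015], "delta_rot": [0, 0, 0], "claw": 56}, {"delta_pos": [0, 0, -0.0015], "delta_rot": [0, 0, 0], "claw": 56}]}}

```text
time: 5.43
eef_pos: [0.6218, -0.0203, 0.1385]
tcp_rot: [0.1, 0.702, -0.103, 0.698]
contact_force: [-0.5, 0.1, -1.1]
opening: 0.682
```

{"op": "play_rows", "data": {"targets": [{"delta_pos": [0, 0, -0.001], "delta_rot": [0, 0, 0], "claw": 56}, {"delta_pos": [0, 0, -0.0015], "delta_rot": [0, 0, 0], "claw": 56}, {"delta_pos": [0, 0, -0.0015], "delta_rot": [0, 0, 0], "claw": 56}]}}

```text
time: 5.68
eef_pos: [0.6217, -0.0203, 0.1368]
tcp_rot: [0.1, 0.702, -0.103, 0.698]
contact_force: [-0.1, 0.2, -0.4]
opening: 0.689
```

```bash
python3 -c "
from plant import ctrl
s=ctrl.get_state(); print(s['eef_pos'],s['contact_force'])"
```

```text
[ 0.62171083 -0.0202969   0.13682384] [-0.08385381  0.2012748  -0.41917547]
```

{"op": "play_rows", "data": {"targets": [{"delta_pos": [0, 0, -0.001], "delta_rot": [0, 0, 0], "claw": 56}, {"delta_pos": [0, 0, -0.0015], "delta_rot": [0, 0, 0], "claw": 56}, {"delta_pos": [0, 0, -0.0015], "delta_rot": [0, 0, 0], "claw": 56}]}}

```text
time: 5.93
eef_pos: [0.6218, -0.0203, 0.1355]
tcp_rot: [0.1, 0.702, -0.103, 0.698]
contact_force: [-0.1, 0.7, -0.1]
opening: 0.685
```

{"op": "play_rows", "data": {"targets": [{"delta_pos": [0, 0, -0.001], "delta_rot": [0, 0, 0], "claw": 56}, {"delta_pos": [0, 0, -0.001], "delta_rot": [0, 0, 0], "claw": 56}, {"delta_pos": [0, 0, -0.001], "delta_rot": [0, 0, 0], "claw": 56}]}}

```text
time: 6.18
eef_pos: [0.6219, -0.0203, 0.1354]
tcp_rot: [0.099, 0.702, -0.103, 0.698]
contact_force: [-2.5, 0.4, 4.7]
opening: 0.685
```

Contact came at TCP z 0.1354, which puts the rack top at 0.1104 (vision gave 0.1108). A dish resting in the middle slot then has TCP z ≈ 0.0954. Next I'll lift, back out in front, and drop to slot height.

{"op": "play_rows", "data": {"targets": [{"delta_pos": [0, 0, 0.008], "delta_rot": [0, 0, 0], "claw": 56}, {"delta_pos": [0, 0, 0.015], "delta_rot": [0, 0, 0], "claw": 56}, {"delta_pos": [-0.02, 0.006, 0.018], "delta_rot": [0, 0, 0], "claw": 56}, {"delta_pos": [-0.045, 0.0125, 0.018], "delta_rot": [0, 0, 0], "claw": 56}, {"delta_pos": [-0.07, 0.02, 0.015], "delta_rot": [0, 0, 0], "claw": 56}, {"delta_pos": [-0.08, 0.0228, 0], "delta_rot": [0, 0, 0], "claw": 56}, {"delta_pos": [-0.08, 0.0228, -0.015], "delta_rot": [0, 0, 0], "claw": 56}, {"delta_pos": [-0.08, 0.0228, -0.03], "delta_rot": [0, 0, 0], "claw": 56}, {"delta_pos": [-0.08, 0.0228, -0.0375], "delta_rot": [0, 0, 0], "claw": 56}, {"delta_pos": [-0.08, 0.0228, -0.0375], "delta_rot": [0, 0, 0], "claw": 56}, {"delta_pos": [-0.08, 0.0228, -0.0375], "delta_rot": [0, 0, 0], "claw": 56}, {"delta_pos": [-0.08, 0.0228, -0.0375], "delta_rot": [0, 0, 0], "claw": 56}]}}

```text
time: 7.18
eef_pos: [0.5428, 0.0023, 0.0989]
tcp_rot: [0.099, 0.701, -0.103, 0.699]
contact_force: [-0.1, 0.3, -0.4]
opening: 0.688
```

```bash
cat > st.py <<'E'
from h import *
s=ctrl.get_state(); o=np.array([.6197,-.0209]); a=-.2909; c,n=np.cos(a),np.sin(a)
d=s['eef_pos'][:2]-o; f=s['contact_force']
print(s['time'],s['eef_pos'].round(4),'rack xy',np.round([c*d[0]+n*d[1],-n*d[0]+c*d[1]],4),'F rack',np.round([c*f[0]+n*f[1],-n*f[0]+c*f[1],f[2]],1),s['opening'].round(3))
E
python3 st.py; python3 - <<'E'
from h import *
s=ctrl.read_camera("scene")
cv2.imwrite("pics/g4.png",cv2.resize(s[170:260,270:375],(700,600),interpolation=cv2.INTER_CUBIC))
E
```

```text
Traceback (most recent call last):
  File "st.py", line 4, in <module>
    print(s['time'],s['eef_pos'].round(4),'rack xy',np.round([c*d[0]+n*d[1],-n*d[0]+c*d[1]],4),'F rack',np.round([c*f[0]+n*f[1],-n*f[0]+c*f[1],f[2]],1),s['opening'].round(3))
                                                                                                                                                        ^^^^^^^^^^^^^^^^^^
AttributeError: 'float' object has no attribute 'round'
```

View pics/g4.png

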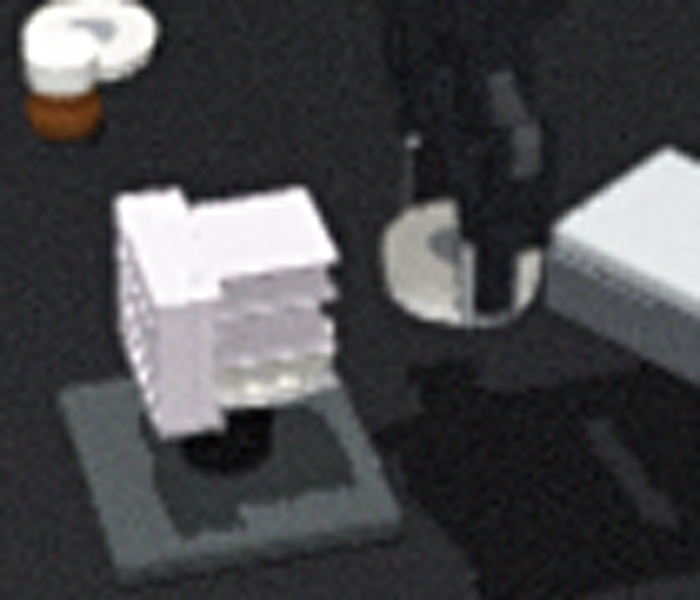

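The deep dish is level in front of the rack at crop (462,265), at about middle-slot height. I'll check its offset from the TCP, then insert.

```bash
sed -i "s/s\['opening'\].round(3)/round(s['opening'],3)/" st.py; python3 st.py; python3 - <<'E'
from h import *
e=ctrl.get_state()['eef_pos']
for dx in(0,-.005,.005):
    c=e+[.958*dx,-.287*dx,-.0175]
    q=np.array([proj('scene',c+[.03*np.cos(a),.03*np.sin(a),z]) for a in np.linspace(0,6.28,60) for z in(-.0075,.0075)]); print(dx,((q.min(0)-[270,170])*6.667).round(),((q.max(0)-[270,170])*6.667).round())
E
```

```text
7.2333 [0.5429 0.0023 0.099 ] rack xy [-0.0802  0.0002] F rack [ 0.7  0.4 -0.3] 0.685
0 [378. 198.] [539. 323.]
-0.005 [391. 195.] [552. 321.]
0.005 [366. 200.] [526. 325.]
```

{"op": "play_rows", "data": {"targets": [{"delta_pos": [0, 0, -0.0012], "delta_rot": [0, 0, 0], "claw": 56}, {"delta_pos": [0.0096, -0.0029, -0.0012], "delta_rot": [0, 0, 0], "claw": 56}, {"delta_pos": [0.0192, -0.0057, -0.0012], "delta_rot": [0, 0, 0], "claw": 56}, {"delta_pos": [0.0287, -0.0086, -0.0012], "delta_rot": [0, 0, 0], "claw": 56}, {"delta_pos": [0.0383, -0.0115, -0.0012], "delta_rot": [0, 0, 0], "claw": 56}, {"delta_pos": [0.0383, -0.0115, -0.0012], "delta_rot": [0, 0, 0], "claw": 56}, {"delta_pos": [0.0383, -0.0115, -0.0012], "delta_rot": [0, 0, 0], "claw": 56}]}}

```text
time: 7.82
eef_pos: [0.582, -0.0096, 0.0978]
tcp_rot: [0.1, 0.701, -0.103, 0.699]
contact_force: [-0.9, -0.0, -0.8]
opening: 0.684
```

```bash
python3 st.py
```

```text
7.8167 [ 0.582  -0.0096  0.0978] rack xy [-0.0394  0.    ] F rack [-0.8 -0.3 -0.8] 0.684
```

{"op": "play_rows", "data": {"targets": [{"delta_pos": [0.0077, -0.0023, 0], "delta_rot": [0, 0, 0], "claw": 56}, {"delta_pos": [0.0153, -0.0046, 0], "delta_rot": [0, 0, 0], "claw": 56}, {"delta_pos": [0.023, -0.0069, 0], "delta_rot": [0, 0, 0], "claw": 56}, {"delta_pos": [0.0297, -0.0089, 0], "delta_rot": [0, 0, 0], "claw": 56}, {"delta_pos": [0.0335, -0.01, 0], "delta_rot": [0, 0, 0], "claw": 56}, {"delta_pos": [0.0335, -0.01, 0], "delta_rot": [0, 0, 0], "claw": 56}, {"delta_pos": [0.0335, -0.01, 0], "delta_rot": [0, 0, 0], "claw": 56}]}}

```text
time: 8.4
eef_pos: [0.6156, -0.0197, 0.0976]
tcp_rot: [0.1, 0.701, -0.103, 0.698]
contact_force: [-0.7, -0.1, -0.2]
opening: 0.685
```

```bash
python3 st.py
```

```text
8.4 [ 0.6156 -0.0197  0.0976] rack xy [-0.0043  0.    ] F rack [-0.6 -0.3 -0.2] 0.685
```

{"op": "play_rows", "data": {"targets": [{"delta_pos": [0.0019, -0.0006, 0], "delta_rot": [0, 0, 0], "claw": 56}, {"delta_pos": [0.0038, -0.0011, 0], "delta_rot": [0, 0, 0], "claw": 56}, {"delta_pos": [0.0038, -0.0011, 0], "delta_rot": [0, 0, 0], "claw": 56}, {"delta_pos": [0.0038, -0.0011, 0], "delta_rot": [0, 0, 0], "claw": 56}]}}

```text
time: 8.73
eef_pos: [0.6193, -0.0207, 0.0977]
tcp_rot: [0.1, 0.701, -0.103, 0.699]
contact_force: [0.5, -0.1, -0.8]
opening: 0.69
```

```bash
python3 st.py
```

```text
8.7333 [ 0.6193 -0.0207  0.0977] rack xy [-0.0004  0.0001] F rack [ 0.5  0.1 -0.8] 0.69
```

{"op": "play_rows", "data": {"targets": [{"delta_pos": [0.0019, -0.0006, 0], "delta_rot": [0, 0, 0], "claw": 56}, {"delta_pos": [0.0019, -0.0006, 0], "delta_rot": [0, 0, 0], "claw": 56}, {"delta_pos": [0.0019, -0.0006, 0], "delta_rot": [0, 0, 0], "claw": 56}]}}

```text
time: 8.98
eef_pos: [0.6201, -0.0207, 0.0972]
tcp_rot: [0.1, 0.702, -0.103, 0.697]
contact_force: [-3.6, 1.6, 1.5]
opening: 0.686
```

```bash
python3 st.py
```

```text
8.9833 [ 0.6201 -0.0207  0.0972] rack xy [0.0003 0.0003] F rack [-3.9  0.5  1.5] 0.686
```

{"op": "play_rows", "data": {"targets": [{"delta_pos": [0.0024, -0.0007, 0], "delta_rot": [0, 0, 0], "claw": 56}, {"delta_pos": [0.0024, -0.0007, 0], "delta_rot": [0, 0, 0], "claw": 56}, {"delta_pos": [0.001, -0.0003, 0], "delta_rot": [0, 0, 0], "claw": 56}, {"delta_pos": [0.001, -0.0003, -0.001], "delta_rot": [0, 0, 0], "claw": 56}, {"delta_pos": [0.001, -0.0003, -0.002], "delta_rot": [0, 0, 0], "claw": 56}, {"delta_pos": [0.001, -0.0003, -0.002], "delta_rot": [0, 0, 0], "claw": 56}, {"delta_pos": [0.001, -0.0003, -0.002], "delta_rot": [0, 0, 0], "claw": 56}]}}

```text
time: 9.57
eef_pos: [0.6207, -0.0203, 0.0954]
tcp_rot: [0.1, 0.703, -0.102, 0.697]
contact_force: [-4.1, 4.4, 1.9]
opening: 0.686
```

```bash
python3 st.py
```

```text
9.5667 [ 0.6207 -0.0203  0.0954] rack xy [0.0008 0.0008] F rack [-5.2  3.1  1.9] 0.686
```

{"op": "play_rows", "data": {"targets": [{"delta_pos": [0, 0, -0.0007], "delta_rot": [0, 0, 0], "claw": 56}, {"delta_pos": [0, 0, -0.0007], "delta_rot": [0, 0, 0], "claw": 60}, {"delta_pos": [0, 0, -0.0005], "delta_rot": [0, 0, 0], "claw": 64}, {"delta_pos": [0, 0, 0], "delta_rot": [0, 0, 0], "claw": 70}, {"delta_pos": [0, 0, 0], "delta_rot": [0, 0, 0], "claw": 76}, {"delta_pos": [0, 0, 0], "delta_rot": [0, 0, 0], "claw": 76}]}}

```text
time: 10.07
eef_pos: [0.6212, -0.0207, 0.0956]
tcp_rot: [0.1, 0.702, -0.103, 0.697]
contact_force: [-0.1, -0.1, 0.4]
opening: 0.892
```

```bash
python3 st.py
```

```text
10.0667 [ 0.6212 -0.0207  0.0956] rack xy [0.0014 0.0006] F rack [-0.1 -0.1  0.4] 0.892
```

Released. Raise straight up, move over the shallow dish, and look before descending.

{"op": "play_rows", "data": {"targets": [{"delta_pos": [0, 0, 0.015], "delta_rot": [0, 0, 0], "claw": 76}, {"delta_pos": [0, 0, 0.045], "delta_rot": [0, 0, 0], "claw": 76}, {"delta_pos": [0, 0, 0.075], "delta_rot": [0, 0, 0], "claw": 76}, {"delta_pos": [-0.01, -0.03, 0.085], "delta_rot": [0, 0, 0.03], "claw": 74}, {"delta_pos": [-0.021, -0.065, 0.085], "delta_rot": [0, 0, 0.06], "claw": 74}, {"delta_pos": [-0.032, -0.1, 0.085], "delta_rot": [0, 0, 0.09], "claw": 74}, {"delta_pos": [-0.043, -0.135, 0.085], "delta_rot": [0, 0, 0.12], "claw": 74}, {"delta_pos": [-0.054, -0.17, 0.085], "delta_rot": [0, 0, 0.147], "claw": 74}, {"delta_pos": [-0.065, -0.205, 0.085], "delta_rot": [0, 0, 0.147], "claw": 74}, {"delta_pos": [-0.076, -0.24, 0.075], "delta_rot": [0, 0, 0.147], "claw": 74}, {"delta_pos": [-0.087, -0.27, 0.05], "delta_rot": [0, 0, 0.147], "claw": 74}, {"delta_pos": [-0.095, -0.3, 0.03], "delta_rot": [0, 0, 0.147], "claw": 74}, {"delta_pos": [-0.095, -0.3, 0.01], "delta_rot": [0, 0, 0.147], "claw": 74}, {"delta_pos": [-0.095, -0.3, 0.01], "delta_rot": [0, 0, 0.147], "claw": 74}, {"delta_pos": [-0.095, -0.3, 0.01], "delta_rot": [0, 0, 0.147], "claw": 74}]}}

```text
time: 11.32
eef_pos: [0.5256, -0.3206, 0.1053]
tcp_rot: [-0.062, 0.707, 0.06, 0.702]
contact_force: [1.2, -0.6, 0.0]
opening: 0.863
```

```bash
python3 st.py; python3 - <<'E'
from h import *
s=ctrl.read_camera("scene")
a=cv2.resize(s[185:260,265:335],(560,600),interpolation=cv2.INTER_CUBIC)
b=cv2.resize(s[140:200,255:320],(240,222),interpolation=cv2.INTER_CUBIC); b=cv2.copyMakeBorder(b,0,378,0,0,cv2.BORDER_CONSTANT)
cv2.imwrite("pics/g5.png",np.hstack([a,b]))
E
```

```text
11.3167 [ 0.5256 -0.3206  0.1053] rack xy [-0.0041 -0.3141] F rack [ 1.3 -0.2  0. ] 0.863
```

View pics/g5.png

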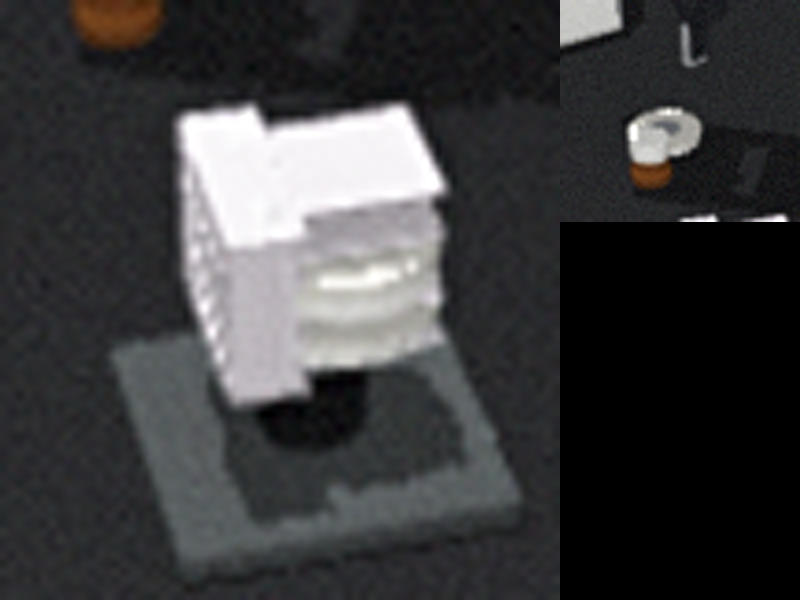

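The deep dish sits level in the middle slot at crop (370,270), with the bottom dish beneath it undisturbed. Descending on the shallow dish.

{"op": "play_rows", "data": {"targets": [{"delta_pos": [0.001, -0.002, -0.02], "delta_rot": [0, 0, 0], "claw": 74}, {"delta_pos": [0.001, -0.002, -0.04], "delta_rot": [0, 0, 0], "claw": 74}, {"delta_pos": [0.001, -0.002, -0.055], "delta_rot": [0, 0, 0], "claw": 74}, {"delta_pos": [0.001, -0.002, -0.065], "delta_rot": [0, 0, 0], "claw": 74}, {"delta_pos": [0.001, -0.002, -0.072], "delta_rot": [0, 0, 0], "claw": 72}, {"delta_pos": [0.001, -0.002, -0.077], "delta_rot": [0, 0, 0], "claw": 70}, {"delta_pos": [0.001, -0.002, -0.079], "delta_rot": [0, 0, 0], "claw": 70}, {"delta_pos": [0.001, -0.002, -0.079], "delta_rot": [0, 0, 0], "claw": 70}, {"delta_pos": [0.001, -0.002, -0.079], "delta_rot": [0, 0, 0], "claw": 70}]}}

```text
time: 12.12
eef_pos: [0.5282, -0.323, 0.0286]
tcp_rot: [-0.064, 0.706, 0.059, 0.703]
contact_force: [0.4, 1.2, -0.3]
opening: 0.818
```

```bash
python3 st.py
```

```text
12.1167 [ 0.5282 -0.323   0.0286] rack xy [-0.001  -0.3156] F rack [ 0.1  1.3 -0.3] 0.818
```

{"op": "play_rows", "data": {"targets": [{"delta_pos": [-0.0015, 0, -0.003], "delta_rot": [0, 0, 0], "claw": 70}, {"delta_pos": [-0.0015, 0, -0.003], "delta_rot": [0, 0, 0], "claw": 70}, {"delta_pos": [-0.0015, 0, -0.003], "delta_rot": [0, 0, 0], "claw": 70}, {"delta_pos": [-0.0015, 0, -0.003], "delta_rot": [0, 0, 0], "claw": 70}]}}

```text
time: 12.45
eef_pos: [0.5268, -0.3231, 0.0258]
tcp_rot: [-0.064, 0.706, 0.059, 0.703]
contact_force: [0.9, 0.0, -0.1]
opening: 0.819
```

```bash
python3 st.py
```

```text
12.45 [ 0.5268 -0.3231  0.0258] rack xy [-0.0023 -0.3162] F rack [ 0.9  0.3 -0.1] 0.819
```

{"op": "play_rows", "data": {"targets": [{"delta_pos": [0, 0, 0], "delta_rot": [0, 0, 0], "claw": 64}, {"delta_pos": [0, 0, 0], "delta_rot": [0, 0, 0], "claw": 60}, {"delta_pos": [0, 0, 0], "delta_rot": [0, 0, 0], "claw": 56}, {"delta_pos": [0, 0, 0], "delta_rot": [0, 0, 0], "claw": 56}, {"delta_pos": [0, 0, 0], "delta_rot": [0, 0, 0], "claw": 56}, {"delta_pos": [0, 0, 0], "delta_rot": [0, 0, 0], "claw": 56}, {"delta_pos": [0, 0, 0], "delta_rot": [0, 0, 0], "claw": 56}]}}

```text
time: 13.03
eef_pos: [0.5271, -0.3234, 0.0265]
tcp_rot: [-0.064, 0.706, 0.059, 0.703]
contact_force: [-1.9, 0.9, 6.3]
opening: 0.673
```

```bash
python3 st.py
```

```text
13.0333 [ 0.5271 -0.3234  0.0265] rack xy [-0.0019 -0.3163] F rack [-2.1  0.3  6.3] 0.673
```

{"op": "play_rows", "data": {"targets": [{"delta_pos": [0, 0, 0.002], "delta_rot": [0, 0, 0], "claw": 56}, {"delta_pos": [0, 0, 0.008], "delta_rot": [0, 0, 0], "claw": 56}, {"delta_pos": [0, 0, 0.025], "delta_rot": [0, 0, 0], "claw": 56}, {"delta_pos": [0, 0, 0.05], "delta_rot": [0, 0, 0], "claw": 56}, {"delta_pos": [0, 0, 0.08], "delta_rot": [0, 0, 0], "claw": 56}, {"delta_pos": [0, 0, 0.11], "delta_rot": [0, 0, 0], "claw": 56}, {"delta_pos": [0, 0, 0.135], "delta_rot": [0, 0, 0], "claw": 56}, {"delta_pos": [0, 0, 0.135], "delta_rot": [0, 0, 0], "claw": 56}, {"delta_pos": [0, 0, 0.135], "delta_rot": [0, 0, 0], "claw": 56}]}}

```text
time: 13.78
eef_pos: [0.5279, -0.324, 0.1636]
tcp_rot: [-0.065, 0.705, 0.058, 0.704]
contact_force: [0.4, 0.5, -1.2]
opening: 0.676
```

```bash
python3 st.py;  python3 - <<'E'
from h import *
s=ctrl.read_camera("scene")
cv2.imwrite("pics/g6.png",cv2.resize(s[100:190,250:350],(660,600),interpolation=cv2.INTER_CUBIC))
e=ctrl.get_state()['eef_pos']; c=e+[0,0,-.022]
q=np.array([proj('scene',c+[.03*np.cos(a),.03*np.sin(a),z]) for a in np.linspace(0,6.28,60) for z in(-.0045,.0045)]); print(((q.min(0)-[250,100])*6.6).round(),((q.max(0)-[250,100])*6.6).round())
E
```

```text
13.7833 [ 0.5279 -0.324   0.1636] rack xy [-0.001  -0.3167] F rack [ 0.3  0.6 -1.2] 0.676
[135. 199.] [272. 279.]
```

View pics/g6.png

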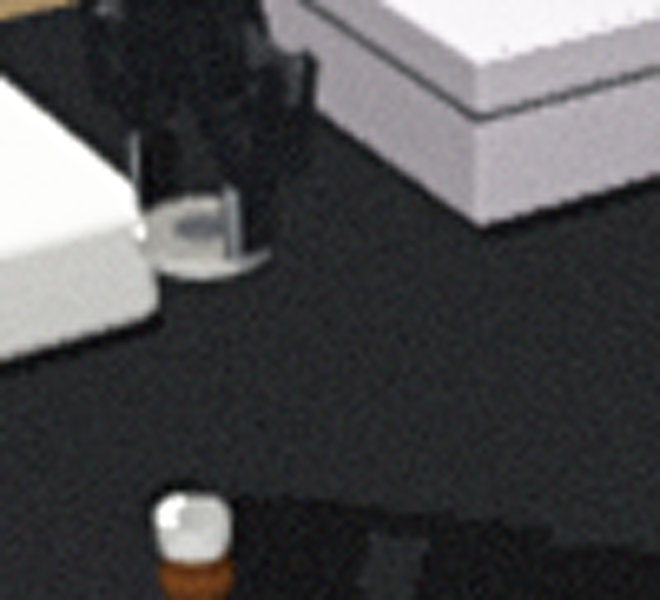

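The shallow dish is held level: it spans crop 135–272 by 195–282, against a predicted 135–272 by 199–279. Move over the rack for the same touch check.

{"op": "play_rows", "data": {"targets": [{"delta_pos": [0.003, 0.01, 0.001], "delta_rot": [0, 0, -0.01], "claw": 56}, {"delta_pos": [0.011, 0.035, 0.001], "delta_rot": [0, 0, -0.03], "claw": 56}, {"delta_pos": [0.022, 0.07, 0.001], "delta_rot": [0, 0, -0.055], "claw": 56}, {"delta_pos": [0.033, 0.105, 0.001], "delta_rot": [0, 0, -0.08], "claw": 56}, {"delta_pos": [0.044, 0.14, 0.001], "delta_rot": [0, 0, -0.105], "claw": 56}, {"delta_pos": [0.055, 0.175, 0.001], "delta_rot": [0, 0, -0.13], "claw": 56}, {"delta_pos": [0.066, 0.21, 0.001], "delta_rot": [0, 0, -0.148], "claw": 56}, {"delta_pos": [0.077, 0.245, 0], "delta_rot": [0, 0, -0.148], "claw": 56}, {"delta_pos": [0.087, 0.28, -0.005], "delta_rot": [0, 0, -0.148], "claw": 56}, {"delta_pos": [0.0925, 0.298, -0.013], "delta_rot": [0, 0, -0.148], "claw": 56}, {"delta_pos": [0.0935, 0.303, -0.022], "delta_rot": [0, 0, -0.148], "claw": 56}, {"delta_pos": [0.0935, 0.303, -0.022], "delta_rot": [0, 0, -0.148], "claw": 56}, {"delta_pos": [0.0935, 0.303, -0.022], "delta_rot": [0, 0, -0.148], "claw": 56}, {"delta_pos": [0.0935, 0.303, -0.022], "delta_rot": [0, 0, -0.148], "claw": 56}]}}

```text
time: 15.0
eef_pos: [0.6197, -0.0214, 0.1384]
tcp_rot: [0.101, 0.702, -0.105, 0.697]
contact_force: [-0.6, -1.3, 0.1]
opening: 0.676
```

```bash
python3 st.py;  python3 - <<'E'
from h import *
from scipy.spatial.transform import Rotation as R
M=R.from_quat(ctrl.get_state()['tcp_rot']).as_matrix(); print(M.round(4),np.degrees(np.arctan2(M[1,1],M[0,1])))
E
```

```text
15.0 [ 0.6197 -0.0214  0.1384] rack xy [ 0.0002 -0.0005] F rack [-0.2 -1.5  0.1] 0.676
[[-0.0082  0.2877  0.9577]
 [-0.0053  0.9577 -0.2877]
 [-1.     -0.0074 -0.0063]] 73.27920080082407
```

{"op": "play_rows", "data": {"targets": [{"delta_pos": [0, 0, -0.001], "delta_rot": [0, 0, 0], "claw": 56}, {"delta_pos": [0, 0, -0.001], "delta_rot": [0, 0, 0], "claw": 56}, {"delta_pos": [0, 0, -0.001], "delta_rot": [0, 0, 0], "claw": 56}]}}

```text
time: 15.25
eef_pos: [0.6197, -0.0225, 0.1377]
tcp_rot: [0.101, 0.702, -0.106, 0.697]
contact_force: [-0.4, -1.7, 0.0]
opening: 0.675
```

{"op": "play_rows", "data": {"targets": [{"delta_pos": [0, 0, -0.001], "delta_rot": [0, 0, 0], "claw": 56}, {"delta_pos": [0, 0, -0.001], "delta_rot": [0, 0, 0], "claw": 56}, {"delta_pos": [0, 0, -0.001], "delta_rot": [0, 0, 0], "claw": 56}]}}

```text
time: 15.5
eef_pos: [0.6197, -0.0227, 0.1368]
tcp_rot: [0.101, 0.702, -0.106, 0.697]
contact_force: [0.5, 0.6, -0.3]
opening: 0.676
```

{"op": "play_rows", "data": {"targets": [{"delta_pos": [0, 0, -0.001], "delta_rot": [0, 0, 0], "claw": 56}, {"delta_pos": [0, 0, -0.001], "delta_rot": [0, 0, 0], "claw": 56}, {"delta_pos": [0, 0, -0.001], "delta_rot": [0, 0, 0], "claw": 56}]}}

```text
time: 15.75
eef_pos: [0.6197, -0.0227, 0.1357]
tcp_rot: [0.101, 0.702, -0.106, 0.697]
contact_force: [0.5, 0.4, -0.7]
opening: 0.671
```

{"op": "play_rows", "data": {"targets": [{"delta_pos": [0, 0, -0.001], "delta_rot": [0, 0, 0], "claw": 56}, {"delta_pos": [0, 0, -0.001], "delta_rot": [0, 0, 0], "claw": 56}, {"delta_pos": [0, 0, -0.001], "delta_rot": [0, 0, 0], "claw": 56}]}}

```text
time: 16.0
eef_pos: [0.6196, -0.0226, 0.1346]
tcp_rot: [0.101, 0.702, -0.106, 0.697]
contact_force: [0.5, 0.2, 1.0]
opening: 0.674
```

{"op": "play_rows", "data": {"targets": [{"delta_pos": [0, 0, -0.001], "delta_rot": [0, 0, 0], "claw": 56}, {"delta_pos": [0, 0, -0.001], "delta_rot": [0, 0, 0], "claw": 56}, {"delta_pos": [0, 0, -0.001], "delta_rot": [0, 0, 0], "claw": 56}]}}

```text
time: 16.25
eef_pos: [0.6197, -0.0226, 0.1336]
tcp_rot: [0.101, 0.702, -0.106, 0.697]
contact_force: [-0.8, 0.1, -0.4]
opening: 0.673
```

{"op": "play_rows", "data": {"targets": [{"delta_pos": [0, 0, -0.001], "delta_rot": [0, 0, 0], "claw": 56}, {"delta_pos": [0, 0, -0.001], "delta_rot": [0, 0, 0], "claw": 56}, {"delta_pos": [0, 0, -0.001], "delta_rot": [0, 0, 0], "claw": 56}]}}

```text
time: 16.5
eef_pos: [0.6199, -0.0226, 0.1336]
tcp_rot: [0.101, 0.702, -0.106, 0.697]
contact_force: [-2.3, 1.0, 5.2]
opening: 0.672
```

{"op": "play_rows", "data": {"targets": [{"delta_pos": [0, 0, -0.001], "delta_rot": [0, 0, 0], "claw": 56}, {"delta_pos": [0, 0, -0.001], "delta_rot": [0, 0, 0], "claw": 56}, {"delta_pos": [0, 0, -0.001], "delta_rot": [0, 0, 0], "claw": 56}]}}

```text
time: 16.75
eef_pos: [0.62, -0.0226, 0.1336]
tcp_rot: [0.101, 0.702, -0.106, 0.697]
contact_force: [-2.7, 0.3, 5.6]
opening: 0.673
```

Touched at 0.1336, so the resting TCP in the top slot is ≈ 0.1166. Back out, go to slot height 0.119, and recentre in y.

{"op": "play_rows", "data": {"targets": [{"delta_pos": [0, 0, 0.008], "delta_rot": [0, 0, 0], "claw": 56}, {"delta_pos": [0, 0, 0.015], "delta_rot": [0, 0, 0], "claw": 56}, {"delta_pos": [-0.02, 0.006, 0.018], "delta_rot": [0, 0, 0], "claw": 56}, {"delta_pos": [-0.045, 0.0145, 0.018], "delta_rot": [0, 0, 0], "claw": 56}, {"delta_pos": [-0.066, 0.022, 0.015], "delta_rot": [0, 0, 0], "claw": 56}, {"delta_pos": [-0.076, 0.0248, 0.005], "delta_rot": [0, 0, 0], "claw": 56}, {"delta_pos": [-0.076, 0.0248, -0.005], "delta_rot": [0, 0, 0], "claw": 56}, {"delta_pos": [-0.076, 0.0248, -0.0146], "delta_rot": [0, 0, 0], "claw": 56}, {"delta_pos": [-0.076, 0.0248, -0.0146], "delta_rot": [0, 0, 0], "claw": 56}, {"delta_pos": [-0.076, 0.0248, -0.0146], "delta_rot": [0, 0, 0], "claw": 56}, {"delta_pos": [-0.076, 0.0248, -0.0146], "delta_rot": [0, 0, 0], "claw": 56}]}}

```text
time: 17.67
eef_pos: [0.5451, 0.0018, 0.1192]
tcp_rot: [0.101, 0.701, -0.106, 0.698]
contact_force: [-0.2, -0.4, -0.0]
opening: 0.675
```

```bash
python3 st.py;  python3 - <<'E'
from h import *
s=ctrl.read_camera("scene")
cv2.imwrite("pics/g7.png",cv2.resize(s[165:255,270:375],(700,600),interpolation=cv2.INTER_CUBIC))
e=ctrl.get_state()['eef_pos']; c=e+[0,0,-.0187]
q=np.array([proj('scene',c+[.03*np.cos(a),.03*np.sin(a),z]) for a in np.linspace(0,6.28,60) for z in(-.0045,.0045)]); print(((q.min(0)-[270,165])*6.667).round(),((q.max(0)-[270,165])*6.667).round())
E
```

```text
17.6667 [0.5451 0.0018 0.1192] rack xy [-0.078   0.0003] F rack [-0.1 -0.4 -0. ] 0.675
[373. 197.] [535. 309.]
```

View pics/g7.png

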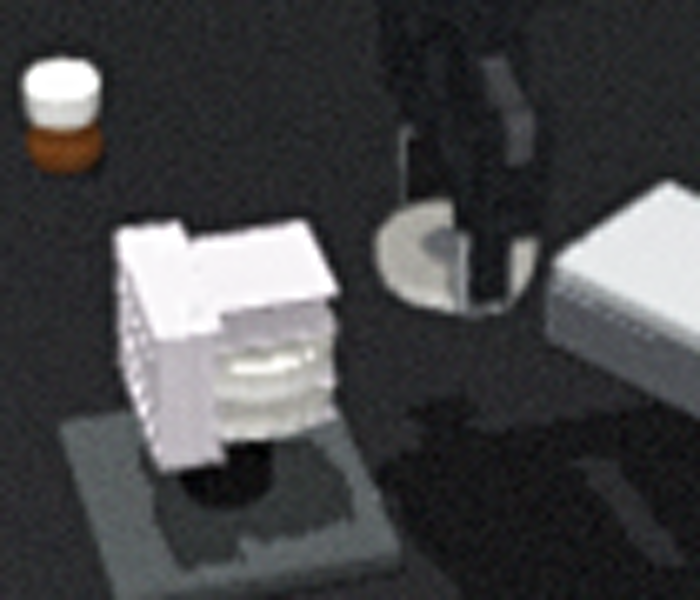

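The shallow dish is level in front of the top slot, spanning crop 375–538 against a predicted 373–535. Inserting.

{"op": "play_rows", "data": {"targets": [{"delta_pos": [0.0096, -0.0029, 0], "delta_rot": [0, 0, 0], "claw": 56}, {"delta_pos": [0.0192, -0.0057, 0], "delta_rot": [0, 0, 0], "claw": 56}, {"delta_pos": [0.0287, -0.0086, 0], "delta_rot": [0, 0, 0], "claw": 56}, {"delta_pos": [0.0383, -0.0115, 0], "delta_rot": [0, 0, 0], "claw": 56}, {"delta_pos": [0.0383, -0.0115, 0], "delta_rot": [0, 0, 0], "claw": 56}, {"delta_pos": [0.0383, -0.0115, 0], "delta_rot": [0, 0, 0], "claw": 56}]}}

```text
time: 18.22
eef_pos: [0.584, -0.01, 0.1194]
tcp_rot: [0.101, 0.701, -0.106, 0.698]
contact_force: [-0.7, 0.2, -1.1]
opening: 0.676
```

```bash
python3 st.py
```

```text
18.2167 [ 0.584  -0.01    0.1194] rack xy [-0.0373  0.0002] F rack [-0.8  0.  -1.1] 0.676
```

Next 33 mm, to x ≈ −4 mm.

{"op": "play_rows", "data": {"targets": [{"delta_pos": [0.0077, -0.0023, -0.0003], "delta_rot": [0, 0, 0], "claw": 56}, {"delta_pos": [0.0153, -0.0046, -0.0003], "delta_rot": [0, 0, 0], "claw": 56}, {"delta_pos": [0.023, -0.0069, -0.0003], "delta_rot": [0, 0, 0], "claw": 56}, {"delta_pos": [0.0287, -0.0086, -0.0003], "delta_rot": [0, 0, 0], "claw": 56}, {"delta_pos": [0.0316, -0.0095, -0.0003], "delta_rot": [0, 0, 0], "claw": 56}, {"delta_pos": [0.0316, -0.0095, -0.0003], "delta_rot": [0, 0, 0], "claw": 56}, {"delta_pos": [0.0316, -0.0095, -0.0003], "delta_rot": [0, 0, 0], "claw": 56}]}}

```text
time: 18.8
eef_pos: [0.6156, -0.0195, 0.119]
tcp_rot: [0.101, 0.701, -0.106, 0.697]
contact_force: [-0.8, 0.7, -0.8]
opening: 0.676
```

```bash
python3 st.py
```

```text
18.8 [ 0.6156 -0.0195  0.119 ] rack xy [-0.0043  0.0002] F rack [-0.9  0.4 -0.8] 0.676
```

{"op": "play_rows", "data": {"targets": [{"delta_pos": [0.0015, -0.0005, 0], "delta_rot": [0, 0, 0], "claw": 56}, {"delta_pos": [0.0029, -0.0009, 0], "delta_rot": [0, 0, 0], "claw": 56}, {"delta_pos": [0.0029, -0.0009, 0], "delta_rot": [0, 0, 0], "claw": 56}, {"delta_pos": [0.0029, -0.0009, 0], "delta_rot": [0, 0, 0], "claw": 56}]}}

```text
time: 19.13
eef_pos: [0.6185, -0.0204, 0.119]
tcp_rot: [0.101, 0.701, -0.106, 0.697]
contact_force: [-0.4, 0.3, -1.0]
opening: 0.677
```

```bash
python3 st.py
```

```text
19.1333 [ 0.6185 -0.0204  0.119 ] rack xy [-0.0013  0.0002] F rack [-0.5  0.2 -1. ] 0.677
```

{"op": "play_rows", "data": {"targets": [{"delta_pos": [0.0019, -0.0006, 0], "delta_rot": [0, 0, 0], "claw": 56}, {"delta_pos": [0.0019, -0.0006, 0], "delta_rot": [0, 0, 0], "claw": 56}, {"delta_pos": [0.0019, -0.0006, 0], "delta_rot": [0, 0, 0], "claw": 56}]}}

```text
time: 19.38
eef_pos: [0.6194, -0.0205, 0.1186]
tcp_rot: [0.102, 0.703, -0.106, 0.696]
contact_force: [-3.7, 1.2, 0.9]
opening: 0.675
```

```bash
python3 st.py
```

```text
19.3833 [ 0.6194 -0.0205  0.1186] rack xy [-0.0004  0.0003] F rack [-3.8  0.1  0.9] 0.675
```

{"op": "play_rows", "data": {"targets": [{"delta_pos": [0.0015, -0.0005, 0], "delta_rot": [0, 0, 0], "claw": 56}, {"delta_pos": [0.0015, -0.0005, 0], "delta_rot": [0, 0, 0], "claw": 56}, {"delta_pos": [0.0015, -0.0005, 0], "delta_rot": [0, 0, 0], "claw": 56}]}}

```text
time: 19.63
eef_pos: [0.6198, -0.0203, 0.1181]
tcp_rot: [0.102, 0.704, -0.105, 0.695]
contact_force: [-4.0, 1.7, 1.3]
opening: 0.676
```

```bash
python3 st.py
```

```text
19.6333 [ 0.6198 -0.0203  0.1181] rack xy [-0.0001  0.0006] F rack [-4.3  0.5  1.3] 0.676
```

{"op": "play_rows", "data": {"targets": [{"delta_pos": [0.0006, -0.0002, 0], "delta_rot": [0, 0, 0], "claw": 56}, {"delta_pos": [0.0006, -0.0002, -0.001], "delta_rot": [0, 0, 0], "claw": 56}, {"delta_pos": [0.0006, -0.0002, -0.0018], "delta_rot": [0, 0, 0], "claw": 56}, {"delta_pos": [0.0006, -0.0002, -0.0018], "delta_rot": [0, 0, 0], "claw": 56}]}}

```text
time: 19.97
eef_pos: [0.6203, -0.02, 0.1166]
tcp_rot: [0.102, 0.704, -0.105, 0.695]
contact_force: [-4.5, 3.2, 3.5]
opening: 0.678
```

```bash
python3 st.py
```

```text
19.9667 [ 0.6203 -0.02    0.1166] rack xy [0.0003 0.001 ] F rack [-5.2  1.8  3.5] 0.678
```

On the floor at 0.1166 with post contact. Release and rise.

{"op": "play_rows", "data": {"targets": [{"delta_pos": [0, 0, 0], "delta_rot": [0, 0, 0], "claw": 60}, {"delta_pos": [0, 0, 0], "delta_rot": [0, 0, 0], "claw": 64}, {"delta_pos": [0, 0, 0], "delta_rot": [0, 0, 0], "claw": 70}, {"delta_pos": [0, 0, 0], "delta_rot": [0, 0, 0], "claw": 76}, {"delta_pos": [0, 0, 0], "delta_rot": [0, 0, 0], "claw": 76}, {"delta_pos": [0, 0, 0.01], "delta_rot": [0, 0, 0], "claw": 76}, {"delta_pos": [0, 0, 0.03], "delta_rot": [0, 0, 0], "claw": 76}, {"delta_pos": [0, 0, 0.06], "delta_rot": [0, 0, 0], "claw": 76}, {"delta_pos": [-0.01, 0.02, 0.1], "delta_rot": [0, 0, 0], "claw": 76}, {"delta_pos": [-0.03, 0.06, 0.12], "delta_rot": [0, 0, 0], "claw": 76}, {"delta_pos": [-0.05, 0.1, 0.14], "delta_rot": [0, 0, 0], "claw": 76}, {"delta_pos": [-0.07, 0.14, 0.15], "delta_rot": [0, 0, 0], "claw": 76}, {"delta_pos": [-0.09, 0.18, 0.15], "delta_rot": [0, 0, 0], "claw": 76}, {"delta_pos": [-0.11, 0.22, 0.15], "delta_rot": [0, 0, 0], "claw": 76}, {"delta_pos": [-0.13, 0.26, 0.15], "delta_rot": [0, 0, 0], "claw": 76}, {"delta_pos": [-0.14, 0.3, 0.15], "delta_rot": [0, 0, 0], "claw": 76}, {"delta_pos": [-0.14, 0.32, 0.15], "delta_rot": [0, 0, 0], "claw": 76}, {"delta_pos": [-0.14, 0.32, 0.15], "delta_rot": [0, 0, 0], "claw": 76}, {"delta_pos": [-0.14, 0.32, 0.15], "delta_rot": [0, 0, 0], "claw": 76}]}}

```text
time: 21.55
eef_pos: [0.4794, 0.3023, 0.2676]
tcp_rot: [0.101, 0.704, -0.103, 0.695]
contact_force: [-0.8, -0.2, -0.3]
opening: 0.89
```

```bash
python3 st.py;  python3 - <<'E'
from h import *
s=ctrl.read_camera("scene"); t=ctrl.read_camera("top")
a=cv2.resize(s[185:255,265:335],(480,480),interpolation=cv2.INTER_CUBIC)
b=cv2.resize(t[145:205,305:345],(320,480),interpolation=cv2.INTER_CUBIC)
c=np.zeros((120,800,3),np.uint8); d=cv2.resize(s[160:320:2,200:480:2],None,fx=1,fy=1)
c[:80,:140]=d; e=t[90:210,150:470]; c[:,300:620]=e
cv2.imwrite("pics/g8.png",np.vstack([np.hstack([a,b]),c]))
for n,z in (('top',.04),):
  for k,st in blobs(t):
    if 150<k[1]<280 and 150<k[0]<470: print(n,k.round(1),st[4],onz(n,k,z).round(4))
E
```

```text
21.55 [0.4794 0.3023 0.2676] rack xy [-0.2271  0.2694] F rack [-0.7 -0.4 -0.3] 0.89
top [333.9 172.2] 717 [ 0.6417 -0.0262  0.04  ]
top [425.5 197.5] 121 [ 0.5661 -0.273   0.04  ]
top [244.3 201.5] 120 [0.5662 0.2197 0.04  ]
top [267.7 227.3] 52 [0.4945 0.1561 0.04  ]
top [226.9 259.5] 34 [0.4106 0.2658 0.04  ]
```

View pics/g8.png

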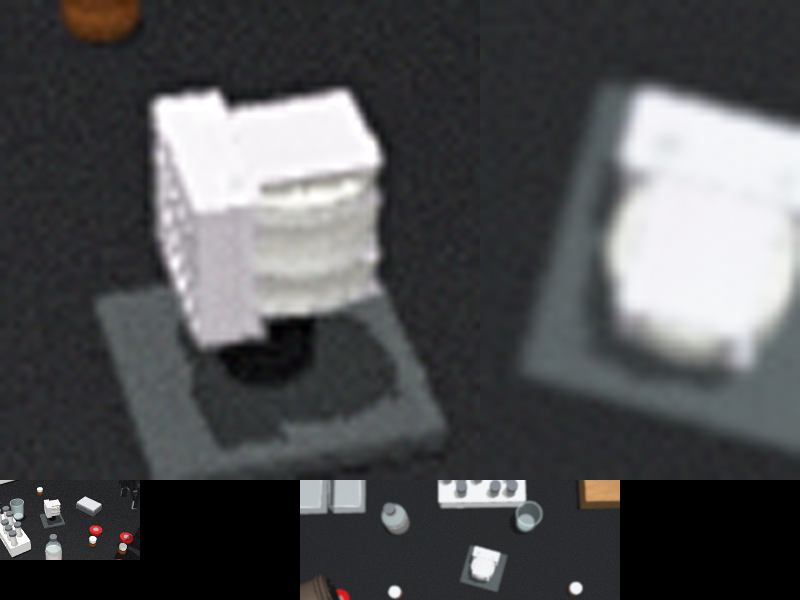

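The final view shows all three dishes stacked level and aligned in their slots (crop about (315,190), (315,235) and (315,285)). Jar2 and jar A have not moved. Jar B was hidden by the arm in the top view, so I'll check it in the scene view and hand in.

```bash
python3 - <<'E'
from h import *
s=ctrl.read_camera("scene")
for k,st in blobs(s):
    if 420<k[0]<470 and 260<k[1]<310 or 370<k[0]<400 and 265<k[1]<300: print(k.round(1),st[4])
st=ctrl.get_state(); print(st['time'],np.abs(st['dq']).max(),st['contact_force'])
print(ctrl.sign_off())
E
```

```text
[450.5 271.7] 37
[384.8 278.5] 185
[445. 293.] 186
21.7 0.020114182421436366 [-0.08874622 -0.64605574 -0.99203103]
the job is handed in; nothing more can be done
None
```

The deep dish is in the middle slot and the shallow dish in the top slot, and the job was handed in at 21.7 s. No verdict was reported.

- **Placing:** I set each slot height by lowering the held dish onto the rack top until it touched. I then slid each dish in until the wrist force showed it against the posts (about 4–5 N), lowered it to its shelf and let go. I did not measure either dish's final position in the rack numerically.
- **Last checks:** The final picture shows all three dishes level and aligned in their slots. The bottom dish looked undisturbed.
- **Jars, bottle and beaker:** The three jars moved by half a pixel or less (about 1 mm). The bottle and beaker look upright and in place, judged by eye only.
- **Readings that disagreed:** The shallow dish touched the rack top 3 mm lower than its pick-up height predicted. I used the touch reading, and the dish then reached its shelf at the expected height. The gripper also read 57–58.5 mm on the 60 mm dishes, with no slipping seen.

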